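# Hold a bottle in the code reader's corner

## Robot

A 6-joint arm with a two-finger parallel gripper is mounted at the origin on a cart in front of the work surface, level with it; the furniture and walls round the work are solid. World frame = base frame: x ahead of the robot, y to its left, z up, the work surface at z = 0. Lengths are in m, angles in rad, forces in N, time in s.
With the tool pointing down it reaches from about 0.35 to 1 m from the base axis. Payload 7.1 kg.
Tool frame: the origin (TCP) lies midway between the tips of the shut fingers; the grasp point (between the pads) lies 19 mm behind it; z points along the fingers, y is the line along which they close (so a half turn about z gives the same grasp; the last joint's range is limited). The gripper opens to 85 mm and grips with 20 to 120 N. Pads are 22 mm wide; open, the fingers measure 114 mm over their backs; the gripper's body (76 mm by 85 mm) begins 54 mm behind the grasp point. The pads swing forward as they close: fully open they stand 13 mm farther back than shut.
Start: joints at [1.287, 0.423, 1.63, -0, 1.089, -0.019], TCP at [0.164, 0.603, 0.231] pointing down, gripper open.
Joint ranges: [-3, 3], [-0.9, 2.11], [0.09, 2.58], [-1.31, 4.45], [0.11, 2.69], [-2.54, 2.54]. Speed limits (rad/s): [2.39, 2.39, 3.01, 3.14, 3.14, 3.14].

## Interface

Orientations are given as a unit quaternion [x, y, z, w].
In Python, from cell import robot, eoat, monitor, optics gives the robot as it stands. Calls block until the motion is done:
- robot.movep(position, orientation): joint-space move of the TCP to a pose.
- robot.move_l(position, orientation=None, speed=0.15, contact_N=None): straight line of the TCP; orientation=None keeps the orientation; speed is the mean speed in m/s. With contact_N (N) it stops when the force on the tool has changed by that much, and returns True; else False.
- robot.move_joints(angles): joint-space move.
- eoat.set_gripper(opening): finger opening in m; the grip force is fixed at half the most; returns when the fingers have stopped.
- robot.sleep(seconds).
- robot.solve_ik(position, orientation): joint angles nearest the present ones, or None.
- monitor.read_state(): the state.
- optics.read_camera(name): name is "scene" or "top" or "wrist"; returns a dict with "img" (480x640x3 uint8, blue, green, red), "camera_matrix" (3x3 intrinsics, pixels), "k1" (the pictures are not rectified: a ray, as slopes to the right and down, at radius r is drawn at 1 + k1 r^2 times it, then the intrinsics apply), "world_to_cam" (4x4, takes a point from world to camera coordinates). Camera axes: x right, y down, z forward; pixel columns grow to the right and rows downward; lengths in m; the calibration is good to about 2 mm. A picture is of the moment at which its call begins. There is no depth.
A pose or a line that the arm cannot do raises robot.IKError and nothing moves.
- robot.finish_job(): hands the job in; it is judged then, once.
The state is a dict: "time_s": time; "joint_pos": joint angles; "joint_velocities": joint speeds; "tau": joint torques, N m; "ee_pos": TCP position; "eef_rot": TCP orientation; "force": force on the tool from outside, world axes, zero at the start; "ft_torque": the same for the moment, N m; "grip_width": finger opening in m; "grasp_force": force on a finger pad.
Only numpy, scipy, OpenCV 4.12 (cv2) and the standard library are available. Lean on these libraries where they do the work, as an engineer would, in place of code of your own. Each camera call takes 0.05 s, during which the arm holds its last target. There are 200 camera calls.

## Task

Pick up the amber bottle by its black cap, bring it upright over the yellow sprung plate of the code-reading station and hold it there with one firm diagonal push: down until the plate is fully depressed, and at the same time against both the fence behind the plate and the blue stop block beside it, so that the code can be read. Finish while still gripping and pushing it there (do not let go), and leave the other things where they stand.

Things in the scene. Friction and masses are not known exactly. Their poses are not given: they have to be found in the camera images.
- amber_bottle: The bottle to hold: amber glass with black screw cap, 0.16 to 0.32 kg, 126 mm tall. Origin: centre of its underside; z up its axis. Body 58 mm diameter up to 81 mm height, then the shoulder narrows to a 28 mm neck at 102 mm; the cap is 34 mm in diameter, from 109 to 126 mm height. Its yaw does not matter.
- reader_station: The code-reading station, fixed to the worktop: white base 150 x 150 x 14 mm with a corner of fence and stop block on it. Origin: centre of the base's underside; z up. x points from the open front to the fence, y points from the open side to the stop block (it may be turned a little about z). The yellow plate is 62 x 62 x 8 mm, centred at x = y = -3 mm; its top is at z = 28 mm at rest and 22 mm when fully down. The corner is open towards -x and -y.
- fence: Aluminium fence with a black reading window, same frame as the station (its origin is the station's origin). Its flat upright contact face is the plane x = +30 mm, looking to -x, from y = -70 to +50 mm and up to z = 95 mm.
- stop_block: Blue stop block, same frame as the station (its origin is the station's origin). Its flat upright contact face is the plane y = +30 mm, looking to -y, from x = -30 to +30 mm and up to z = 75 mm.
- seat (a point): Where the centre of the bottle's underside is when the bottle stands on the fully depressed plate and touches both fence and stop block: in the station's frame x = y = 1 mm, z = 22 mm. Axes as the station's.
- press_plate (a joint): Travel of the yellow sprung plate: 0 at rest (up), 0.006 m fully depressed. The spring resists with 4 N at the start and 8 N fully down; the bottle's weight alone does not depress it. The plate is not slippery: a bottle pressed hard on it no longer slides, so it is best brought into the corner before the full downward push.
- buffer_orange: Bystander: clear bottle with white cap and orange-ringed label, 53 mm diameter, 118 mm tall; origin at the centre of its underside.
- buffer_blue: Bystander: clear bottle with white cap and blue-ringed label, 53 mm diameter, 118 mm tall; origin at the centre of its underside.
- dropper_red: Bystander: small white dropper bottle with red tip, 31 mm diameter, 94 mm tall; origin at the centre of its underside.
- dropper_blue: Bystander: small white dropper bottle with blue tip, 31 mm diameter, 94 mm tall; origin at the centre of its underside.
- calculator: Bystander: pocket calculator lying flat, 118 x 72 x 13 mm; origin at the centre of its underside.
Not all that is in view belongs to the job. What is shaped like the amber_bottle but purple is not meant.

How it is judged:
On the way:
1. the bottle, upright, has pressed the plate fully down (value of joint press_plate above 0.005 m and horizontal distance between amber_bottle and seat below 0.03 m and angle between amber_bottle's own z axis and vertical below 0.15 rad), for 0.2 s.
At the end, for the whole second after the job is handed in: The amber bottle is still gripped and at rest, upright within 5 degrees, its underside within 7 mm of its seat in the corner; the plate is pressed down at least 5 of its 6 mm, and the bottle presses with more than 2 N on the fence and more than 2 N on the stop block (value of joint press_plate above 0.005 m and contact force between amber_bottle and fence above 2 N and contact force between amber_bottle and stop_block above 2 N and distance between amber_bottle and seat below 0.007 m and angle between amber_bottle's own z axis and vertical below 0.09 rad and contact force between the fingers and amber_bottle above 1 N and linear speed of amber_bottle below 0.02 m/s); the arm keeps its last pose, push and grip.
It fails at once if a bystander was moved more than 3 cm or tipped (distance of any of buffer_orange, buffer_blue, dropper_red, dropper_blue, calculator from where it was at the start of the episode above 0.03 m or angle between any of buffer_orange, buffer_blue, dropper_red, dropper_blue, calculator's own z axis and vertical above 0.4 rad).
It also fails if it takes over 48 s, if anything falls off the work surface, if the arm or the gripper's body presses on something with over 40 N, if the wrist force passes 120 N, or if a joint passes its speed limit or range.

## Working session

There is one attempt and no reset: what is moved stays moved. The work goes in short steps, each a Python script; the robot and the scene stay as the last script left them, time stands still between calls to the robot, and variables do not carry over. Pictures are saved under pics/ and viewed, at most 10 in all, crops included, and the job is handed in when it is done.

```bash
mkdir -p pics; ls; python3 - <<'E'
from cell import robot,eoat,monitor,optics
import cv2,pickle
for n in("scene","top","wrist"):
    c=optics.read_camera(n);cv2.imwrite(f"pics/{n}0.png",c["img"]);pickle.dump(c,open(f"{n}0.pkl","wb"))
    print(n,c["camera_matrix"],c["k1"],c["world_to_cam"])
s=monitor.read_state();print(s)
E
```

```text
pics
scene [[580.65034916   0.         326.25015803]
 [  0.         580.65034916 239.04690052]
 [  0.           0.           1.        ]] -0.14830673262553884 [[ 6.43107863e-01 -7.65775466e-01  4.60835931e-04 -3.69355946e-01]
 [-3.62594689e-01 -3.05041521e-01 -8.80610449e-01  2.62344380e-01]
 [ 6.74490450e-01  5.66160408e-01 -4.73840717e-01  9.46980646e-01]
 [ 0.00000000e+00  0.00000000e+00  0.00000000e+00  1.00000000e+00]]
top [[606.88259744   0.         318.93245092]
 [  0.         606.88259744 233.88685586]
 [  0.           0.           1.        ]] -0.04135999455097626 [[ 0.01124726 -0.9999216  -0.00550442 -0.00411807]
 [-0.97512976 -0.00974951 -0.22142019  0.55316279]
 [ 0.22134917  0.00785789 -0.97516296  1.66874789]
 [ 0.          0.          0.          1.        ]]
wrist [[331.15819383   0.         325.03614916]
 [  0.         331.15819383 241.40011276]
 [  0.           0.           1.        ]] -0.006326834858065847 [[ 0.2615101   0.9651989  -0.00188513 -0.62333722]
 [ 0.92011915 -0.24870535  0.3025333  -0.0395057 ]
 [ 0.29153596 -0.08085006 -0.95313695  0.38028653]
 [ 0.          0.          0.          1.        ]]
{'time_s': 0.15, 'joint_pos': array([ 1.28699657e+00,  4.23721930e-01,  1.63050160e+00,  6.89031658e-06,
        1.08864078e+00, -1.89868170e-02]), 'joint_velocities': array([-0.00130019, -0.00365015, -0.00246674, -0.00072354, -0.00113753,
        0.00060168]), 'tau': array([ 2.45143274e-04, -5.57774055e+01, -2.82019669e+01, -1.68257020e-05,
        4.88894235e-03,  2.16688363e-05]), 'ee_pos': array([0.1634236 , 0.60280345, 0.23069397]), 'eef_rot': array([ 1.32021488e-01,  9.91246651e-01, -6.28092799e-04, -9.89089255e-05]), 'force': array([-0.31418677,  0.23470191, -0.4267431 ]), 'ft_torque': array([0.00419657, 0.01269907, 0.01131846]), 'grasp_force': 0.0, 'grip_width': 0.08541640844857444}
```

View pics/top0.png

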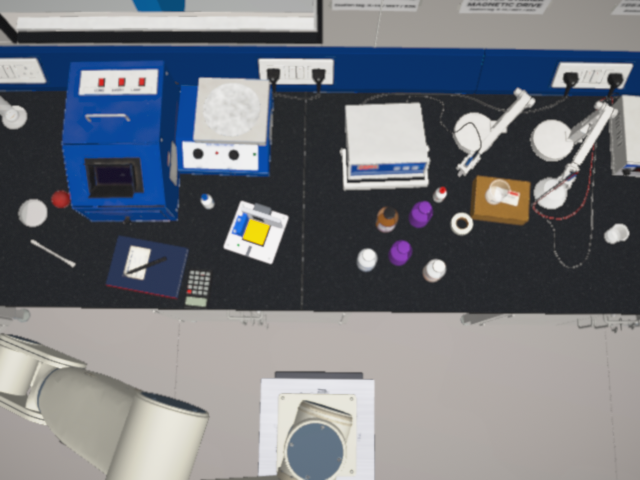

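View pics/scene0.png

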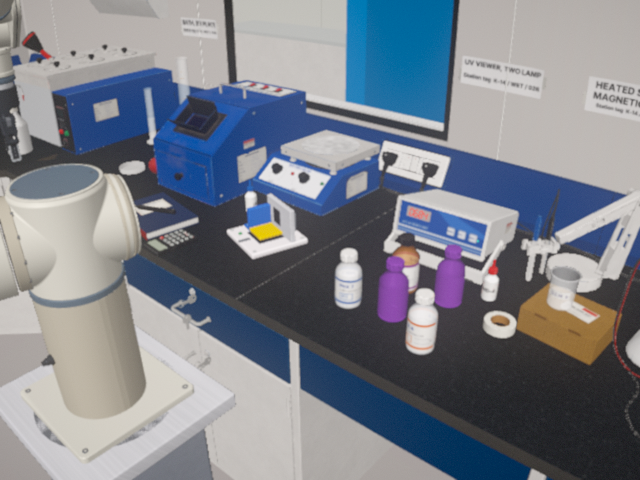

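Three bottles of the same shape: brown at top (387,218) / scene (405,255), purple at top (421,213) and top (400,252). The brown one with the black cap fits. I'll confirm it in an enlarged crop, with the station beside it.

```bash
python3 - <<'E'
import cv2,pickle,numpy as np
t=pickle.load(open("top0.pkl","rb"))["img"];s=pickle.load(open("scene0.pkl","rb"))["img"]
def crop(im,x,y,w,h,k):
    o=cv2.resize(im[y:y+h,x:x+w],None,fx=k,fy=k,interpolation=cv2.INTER_CUBIC)
    for i in range(0,w,10):
        cv2.line(o,(i*k,0),(i*k,6),(0,255,0),1)
        if i%20==0: cv2.putText(o,str(x+i),(i*k,16),0,.35,(0,255,0),1)
    for j in range(0,h,10):
        cv2.line(o,(0,j*k),(6,j*k),(0,255,0),1); cv2.putText(o,str(y+j),(8,j*k+4),0,.35,(0,255,0),1)
    return o
A=np.hstack([crop(t,360,190,80,60,5),crop(t,215,195,80,75,5)[:300]])
B=np.hstack([crop(s,360,220,80,60,5),crop(s,220,190,100,75,4)[:300]])
cv2.imwrite("pics/crop.png",np.vstack([A,B]))
E
```

```text
(no output)
```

View pics/crop.png

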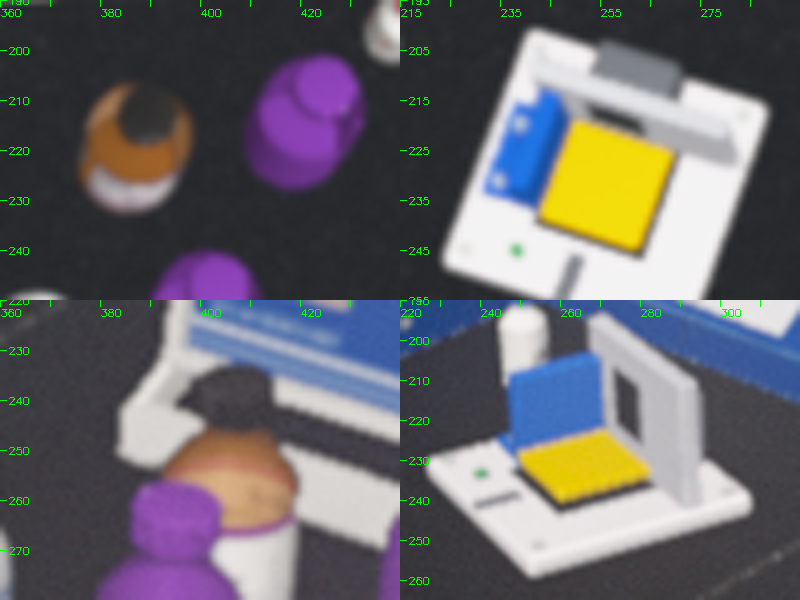

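The crop shows the amber body and black cap at top (390,211) and scene (407,236); both neighbours are purple throughout, so the target is confirmed. The station's corner opens towards the robot, with fence and blue block visible. Now I'll compute poses from both views.

```bash
cat > h.py <<'E'
import cv2,numpy as np,pickle
from scipy.optimize import least_squares
def proj(c,P):
    w=c["world_to_cam"];P=np.atleast_2d(P)
    return cv2.projectPoints(P.astype(float),cv2.Rodrigues(w[:3,:3])[0],w[:3,3],c["camera_matrix"],np.array([c["k1"],0,0,0.]))[0].reshape(-1,2)
def onplane(c,px,z):
    u=cv2.undistortPoints(np.array([[px]],float),c["camera_matrix"],np.array([c["k1"],0,0,0.])).ravel()
    R=c["world_to_cam"][:3,:3];t=c["world_to_cam"][:3,3];o=-R.T@t;d=R.T@np.r_[u,1]
    return (o+d*(z-o[2])/d[2])[:2]
def station(p,L):
    c,s=np.cos(p[2]),np.sin(p[2]);L=np.atleast_2d(L)
    return np.c_[p[0]+c*L[:,0]-s*L[:,1],p[1]+s*L[:,0]+c*L[:,1],L[:,2]]
def fit(obs,p0):  # obs: list of (cam, local pts, px)
    r=least_squares(lambda p:np.concatenate([(proj(c,station(p,np.array(L)/1000))-px).ravel() for c,L,px in obs]),p0)
    return r.x,r.fun
E
python3 - <<'E'
from h import *
t=pickle.load(open("top0.pkl","rb"));s=pickle.load(open("scene0.pkl","rb"))
print("cap",onplane(t,(390,211),.126),onplane(s,(407,235.6),.126))
print("purple",onplane(t,(425.5,207),.126),onplane(t,(402,246.5),.126),"bufblue",onplane(t,(367,254),.118),"oran",onplane(t,(436,266),.118))
for p in [(387,164),(342,186),(428,184)]: print("box",onplane(t,p,0.0))
print('plate',onplane(t,(256.5,232),.028))
T=(t,[[75,75,14],[75,-75,14],[-75,75,14],[28,28,28],[28,-34,28],[-34,-34,28],[-34,28,28]],[[241,201],[288.6,216],[223.6,247.4],[250.6,219.4],[270,225],[263.6,245.4],[242.4,238]])
S=(s,[[-75,75,14],[-75,-75,14],[75,-75,14]],[[227,228.8],[252.5,255],[307.5,238.8]])
for o in([T],[S],[T,S]):
    p,f=fit(o,[.6,.15,-.3]);print(p,np.round(f,1))
E
```

```text
cap [ 0.60555758 -0.19468285] [ 0.59992062 -0.1937514 ]
purple [ 0.61804223 -0.29335629] [ 0.50559632 -0.22599127] bufblue [ 0.48534678 -0.13084431] oran [ 0.45389005 -0.31881881]
box [ 0.78697756 -0.20202941]
box [ 0.71578502 -0.06552624]
box [ 0.7247492 -0.3248006]
plate [0.56471216 0.18404324]
[ 0.56872033  0.18590799 -0.30810072] [ 0.2 -0.3  0.2 -0.   0.1  0.3 -0.5 -0.5  0.1  0.3 -0.6 -0.3  0.5  0.5]
[ 0.56812602  0.18631655 -0.32402999] [-0.3  0.4 -0.5 -0.4  0.8 -0.2]
[ 0.56841041  0.18622089 -0.31553464] [ 0.3 -0.3  0.2  0.3 -0.1  0.1 -0.5 -0.4  0.   0.5 -0.8 -0.2  0.4  0.5
 -0.3  0.6 -0.  -0.4  1.  -0.4]
```

```bash
cat >> h.py <<'E'
from scipy.spatial.transform import Rotation as Ro
def down(a):
    y=np.array([np.cos(a),np.sin(a),0]);z=np.array([0,0,-1.]);return Ro.from_matrix(np.c_[np.cross(y,z),y,z]).as_quat()
ST=np.array([0.5684,0.1862,-0.3155]);BOT=np.array([.603,-.194]);A=ST[2]+np.pi/4
def look(name,tag):
    from cell import optics
    c=optics.read_camera(name);cv2.imwrite(f"pics/{tag}.png",c["img"]);pickle.dump(c,open(f"{tag}.pkl","wb"));return c
E
python3 - <<'E'
from h import *
from cell import *
for a in(A,A+np.pi):
    for p in([*BOT,.1],[*BOT,.28],[*ST[:2],.12],[*ST[:2],.3]):
        j=robot.solve_ik(p,down(a)); print(round(a,2),p,None if j is None else np.round(j,2))
q=monitor.read_state()["eef_rot"]
robot.move_l([.12,.45,.33],q)
# swing at small radius, then out to the bottle
cand=[a for a in(A,A+np.pi) if (j:=robot.solve_ik([*BOT,.1],down(a))) is not None and abs(j[5])<2.3]
a=min(cand,key=lambda a:abs(robot.solve_ik([*BOT,.1],down(a))[5]));print("use",a)
robot.movep([.45,-.05,.33],down(a))
robot.movep([BOT[0]-.03,BOT[1],.27],down(a))
c=look("wrist","w1");s=monitor.read_state();print(s["time_s"],s["ee_pos"],s["force"],proj(c,[*BOT,.126]))
E
```

```text
0.47 [np.float64(0.603), np.float64(-0.194), 0.1] [-0.33  0.6   1.69 -0.    0.86 -0.8 ]
0.47 [np.float64(0.603), np.float64(-0.194), 0.28] [-0.33  0.39  1.57 -0.    1.19 -0.8 ]
0.47 [np.float64(0.5684), np.float64(0.1862), 0.12] [ 0.3   0.53  1.76 -0.    0.85 -0.17]
0.47 [np.float64(0.5684), np.float64(0.1862), 0.3] [ 0.3   0.31  1.63 -0.    1.2  -0.17]
3.61 [np.float64(0.603), np.float64(-0.194), 0.1] [-0.33  0.6   1.69 -0.    0.86  2.34]
3.61 [np.float64(0.603), np.float64(-0.194), 0.28] [-0.33  0.39  1.57 -0.    1.19  2.34]
3.61 [np.float64(0.5684), np.float64(0.1862), 0.12] None
3.61 [np.float64(0.5684), np.float64(0.1862), 0.3] None
use 0.4698981633974483
4.5583 [ 0.57258196 -0.19273385  0.27061024] [-0.08035668 -0.97299615  0.24413688] [[355.13889562 242.14993218]]
```

View pics/w1.png

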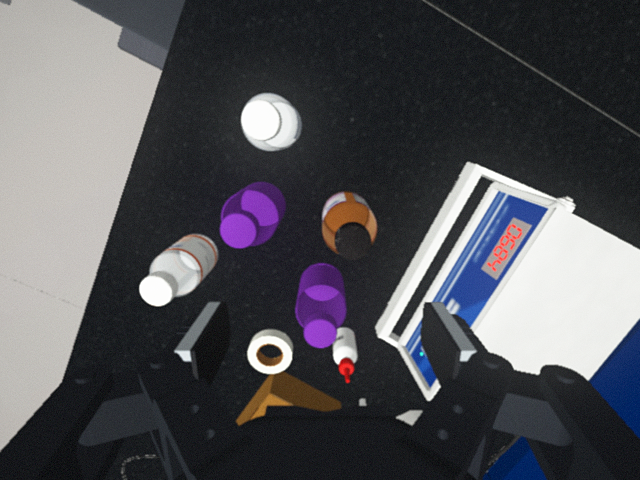

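The wrist view puts the black cap's centre at (353,240), 3 px from the prediction. The fingers' line (image horizontal) is clear of the purple neighbours and of the instrument's handle at (430,240). Next is the grasp.

```bash
python3 - <<'E'
from h import *
from cell import *
c=pickle.load(open("w1.pkl","rb"));b=onplane(c,(353,240),.126);print(b)
b=(b+BOT)/2
eoat.set_gripper(.06)
robot.move_l([*b,.18],down(A));
print(robot.move_l([*b,.100],down(A),speed=.08,contact_N=8))
s=monitor.read_state();print(s["ee_pos"],s["force"])
eoat.set_gripper(.0)
s=monitor.read_state();print(s["time_s"],s["grip_width"],s["grasp_force"],s["force"],s["ee_pos"])
if s["grip_width"]>.02:
    robot.move_l([*b,.26]);s=monitor.read_state();print(s["grip_width"],s["grasp_force"],s["force"],s["ee_pos"])
look("wrist","w2")
E
```

```text
[ 0.60029287 -0.19308063]
False
[ 0.60210833 -0.19370348  0.10056971] [ 0.3306496  -0.1829901   0.88870804]
7.2333 0.03225755321287693 59.181504249572754 [-1.04550776  0.22349194  6.29723671] [ 0.60206842 -0.19377987  0.10089491]
0.031976435973083625 59.66958045959473 [-0.19699652 -0.01106254 -3.30769567] [ 0.60096568 -0.1933023   0.25880143]
```

View pics/w2.png

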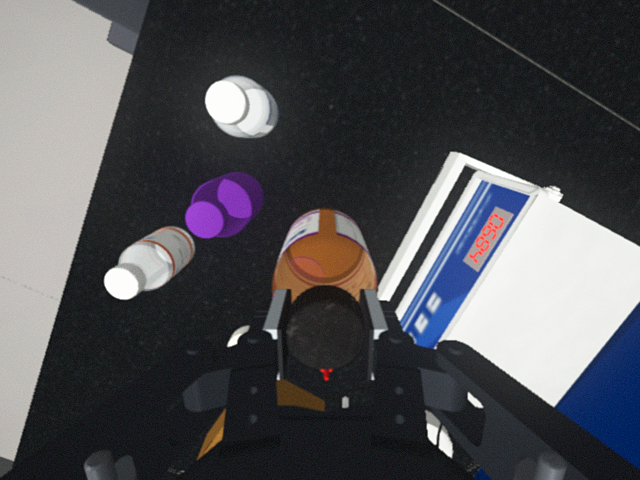

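Holding the cap squarely: width 32 mm, grip 59 N, and the bottle hangs upright between the pads around (322,330). Now to the station: lower the bottle 12 mm clear of both faces, then make light contact with each.

```bash
cat >> h.py <<'E'
OFF=.1009  # TCP above bottle underside
def tgt(x,y,z):  # station-local mm of underside -> TCP
    p=station(ST,np.array([x,y,z])/1000)[0];p[2]+=OFF;return p
def loc(v):  # world vector -> station axes
    c,s=np.cos(ST[2]),np.sin(ST[2]);return np.round([c*v[0]+s*v[1],-s*v[0]+c*v[1],v[2]],2)
def rep(n):
    from cell import monitor
    s=monitor.read_state();e=s["ee_pos"]-[*ST[:2],OFF];print(n,round(s["time_s"],2),"loc mm",loc(e*1000),"F",loc(s["force"]),"M",loc(s["ft_torque"]),"grip",round(s["grip_width"],4),round(s["grasp_force"],1));return s
E
python3 - <<'E'
from h import *
from cell import *
q=down(A)
p=tgt(-11,-11,170)
robot.move_l(p,q,speed=.2); rep("above")
robot.move_l(tgt(-11,-11,60),q,speed=.12); rep("mid")
c=look("wrist","w3");cs=look("scene","s3")
o=cs["img"][160:290,180:380];cv2.imwrite("pics/s3c.png",cv2.resize(o,None,fx=4,fy=4,interpolation=cv2.INTER_CUBIC))
print(robot.move_l(tgt(-11,-11,31),q,speed=.05,contact_N=5)); rep("low")
E
```

```text
above 10.53 loc mm [-10.68 -11.7  169.93] F [-0.79 -0.23 -3.06] M [ 0.03 -0.01  0.02] grip 0.0323 59.7
mid 11.59 loc mm [-10.44 -10.66  60.75] F [-0.15  0.2  -3.03] M [ 0.02 -0.04  0.  ] grip 0.0319 59.7
False
low 12.43 loc mm [-10.93 -10.93  30.92] F [-0.28 -0.26 -2.43] M [ 0.03 -0.07  0.  ] grip 0.0318 59.7
```

View pics/s3c.png

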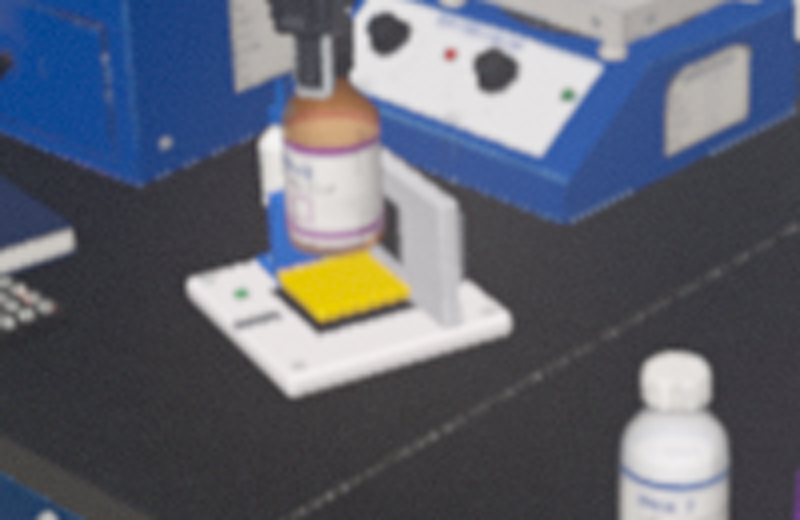

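The bottle hangs upright over the yellow plate (crop (333,200)), clear of the fence at (400,220) and the block at (275,220). Now I'll feel for both faces.

```bash
python3 - <<'E'
from h import *
from cell import *
q=down(A)
print(robot.move_l(tgt(9,-11,31),q,speed=.02,contact_N=3)); s=rep("x")
x=loc((s["ee_pos"]-[*ST[:2],0])*1000)[0]
print(robot.move_l(tgt(x,9,31),q,speed=.02,contact_N=3)); s=rep("y")
robot.sleep(.3); rep("y settled")
E
```

```text
True
x 13.1 loc mm [  1.37 -11.49  30.25] F [ 0.38  1.01 -3.25] M [-0.03 -0.02 -0.01] grip 0.0326 59.6
True
y 13.86 loc mm [ 0.41  3.41 29.94] F [-0.27 -0.47 -3.13] M [-0.11 -0.06 -0.01] grip 0.032 59.8
y settled 14.16 loc mm [-0.07  2.81 29.14] F [-0.22 -0.97 -3.43] M [ 0.01 -0.01  0.01] grip 0.0322 59.8
```

```bash
cat >> h.py <<'E'
def F(n,k=6):
    from cell import monitor,robot
    r=[]
    for _ in range(k): robot.sleep(.04);r.append(monitor.read_state())
    f=np.mean([loc(s["force"]) for s in r],0);e=np.mean([s["ee_pos"] for s in r],0)
    z=Ro.from_quat(r[-1]["eef_rot"]).as_matrix()[:,2]
    print(n,round(r[-1]["time_s"],2),"mm",loc((e-[*ST[:2],OFF])*1000),"F",np.round(f,2),"tilt",np.round(np.degrees(np.arccos(-z[2])),2));return f
E
python3 - <<'E'
from h import *
from cell import *
q=down(A);x,y=1,3
for i in range(6):
    robot.move_l(tgt(x,y,30),q,speed=.02);f=F((x,y))
    if f[0]>-6:x+=1.
    if f[1]>-6:y+=1.
    if f[0]<-6 and f[1]<-6:break
E
```

```text
(1, 3) 14.66 mm [ 1.01  2.96 29.99] F [ 0.09 -0.26 -3.  ] tilt 0.0
(2.0, 4.0) 15.16 mm [ 1.38  3.49 29.86] F [-3.6  -3.54  0.36] tilt 0.1
(3.0, 5.0) 15.66 mm [ 1.54  3.89 29.74] F [-6.5  -5.33  3.14] tilt 0.23
(3.0, 6.0) 16.16 mm [ 1.32  4.4  29.6 ] F [-6.34 -7.26  3.72] tilt 0.29
```

```bash
python3 - <<'E'
from h import *
from cell import *
q=down(A)
for z in(28,26,24,22,20,18):
    robot.move_l(tgt(3.5,6.5,z),q,speed=.02);f=F(z)
    if f[2]>28:break
E
```

```text
28 16.67 mm [ 1.44  4.54 27.86] F [-8.4  -9.13  7.37] tilt 0.35
26 17.17 mm [ 1.45  4.49 26.29] F [ -9.14 -10.15  11.36] tilt 0.35
24 17.67 mm [ 1.45  4.44 24.62] F [-10.35 -11.02  14.  ] tilt 0.35
22 18.17 mm [ 1.45  4.38 22.91] F [-11.34 -12.54  16.7 ] tilt 0.35
20 18.67 mm [ 1.51  4.28 21.89] F [-13.56 -14.18  25.24] tilt 0.34
18 19.17 mm [ 1.58  4.28 21.73] F [-18.23 -18.13  40.9 ] tilt 0.32
```

The plate has bottomed: height stalls at 21.8 mm while the force climbs. I'll ease the down push, add a little lateral preload, and look.

```bash
python3 - <<'E'
from h import *
from cell import *
q=down(A)
robot.move_l(tgt(4.2,7.2,21.5),q,speed=.02);F("ease")
robot.move_l(tgt(4.2,7.2,19.5),q,speed=.02);F("press")
robot.sleep(.4);F("hold");rep("")
cs=look("scene","s4");w=look("wrist","w4")
a=cv2.resize(cs["img"][165:265,210:310],(400,400),interpolation=cv2.INTER_CUBIC)
b=cv2.resize(w["img"][100:400,170:470],(400,400))
cv2.imwrite("pics/fin.png",np.hstack([a,b]))
E
```

```text
ease 19.75 mm [ 1.5   4.4  22.07] F [-12.41 -14.1   16.8 ] tilt 0.46
press 20.25 mm [ 1.58  4.38 21.89] F [-17.39 -17.37  32.29] tilt 0.45
hold 20.9 mm [ 1.57  4.38 21.89] F [-16.82 -17.91  32.26] tilt 0.45
 20.9 loc mm [ 1.56  4.37 21.88] F [-16.95 -17.85  32.12] M [-3.26  3.   -0.04] grip 0.0322 63.6
```

View pics/fin.png

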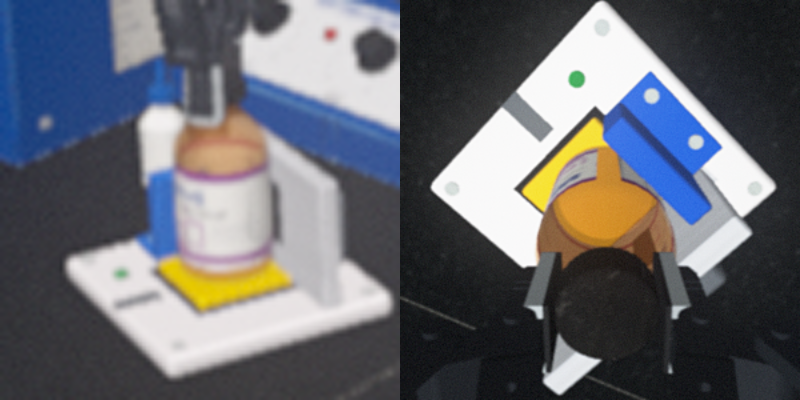

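The bottle stands upright on the depressed plate (left panel (222,200)), against the fence (300,220) and the blue block (160,210), still gripped. Forces are steady at about 17 N towards each face and 32 N down. Handing in.

```bash
python3 -c "
from cell import robot
print(robot.finish_job())"
```

```text
the job is handed in; nothing more can be done
None
```

I handed the job in with the amber bottle gripped by its cap and held upright on the fully depressed plate, pushed with about 17 N towards the fence, 17 N towards the stop block and 32 N down; the hand-in returned no verdict.

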